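Fit the filter and open the watering tank's unknown-hand cap

TASK

Get the watering tank ready for filling: first lift the filter cassette out of the drying rack, slide it down into the slot on the tank until its shoulder sits on the tank's top, and let go of it. Then undo the black filler cap, which may have an ordinary or a reverse thread (nobody remembers, so try it both ways), lift it off and finish while still holding it upright above its neck, its lower edge at least 5 cm above where it sat. Leave the pot, saucer, trowel, plant marker and spray bottle where they are.

Things in the scene. Friction and masses are not known exactly. Their poses are not given: they have to be found in the camera images.
- tank: Grey plastic watering tank, 150 (x) x 280 (y) x 120 mm high, fixed near the table's middle. Origin: centre of its underside; z up; +x points away from the face with the four drip outlets and level window. On its flat top: the filter slot, 65 mm from the middle towards -y, and the filler neck, 75 mm towards +y.
- slot (a point): Centre of the mouth of the filter slot, level with the tank's top (120 mm above the table). The slot is a vertical opening, 13 mm along the tank's x and 83 mm along its y, 90 mm deep, with a sloping lead-in all round that widens it to 21 x 91 mm at the top. Axes as the tank's.
- neck (a point): Rim centre of the filler neck (32 mm wide, rim 150 mm above the table); axes as the tank's. Its short quick thread is ordinary or reverse, differing from case to case: the undoing way (anticlockwise from above if ordinary, clockwise if reverse) the cap turns level, without rising, 63 degrees to a stop, and from 55 degrees on lifts straight off; the other way it stops within about 5 degrees.
- cap_bar (a point): Centre of the grip bar on the loose black ribbed filler cap (40 to 80 g, 56 mm wide, 30 mm high without bar). The bar stands upright on its top: 48 mm long (this point's y), 14 thick (x), 28 high; this point is 14 mm below the bar's top, 44 mm above the cap's lower edge and, closed, 20 mm above the neck's rim. Closed, the cap cannot be pulled off.
- cassette_center (a point): Centre, half-way up, of the filter cassette: loose white slab with grey filter faces, upright in the rack, 100 mm high (z), 60 to 110 g. From the bottom: body 10 (x) x 80 (y) x 65 mm; shoulder 27 x 104 x 5 mm; pull tab 10 (x) x 40 (y) x 30 mm, gripped across its thickness. Fits the slot either way round; fully home this point is 15 mm below the slot's mouth.
- rack: Steel wire drying rack, 126 (x) x 70 (y) x 47 mm high, fixed, to the left or right of the tank; origin: centre of its underside. Four upright wire hoops side by side along x; the cassette stands between the two middle ones (14 mm apart), its bottom 6 mm above the table, its flat faces towards the rack's x.
- pot_center (a point): Centre of an empty terracotta pot, 116 mm diameter, 105 mm high: leave it alone. It stands on the table on the other side of the tank from the rack.
- saucer_center (a point): Centre of a white ceramic saucer, 124 mm diameter, 16 mm high, on the table: leave it alone.
- trowel_center (a point): Near the middle of a steel trowel with wooden handle, 270 mm long (along x), lying behind the tank: leave it alone.
- marker_center (a point): Centre of a bamboo plant marker, 130 x 18 x 5 mm, lying on the table: leave it alone.
- sprayer_center (a point): Centre of a clear spray bottle with a white head, 80 mm diameter, 202 mm high, standing behind the tank: leave it alone.
Things that resemble listed ones, but are neither listed nor needed, are in the scene too. Leave any pink look-alike of the part that bears cap_bar alone.

How it is judged:
By the outcome, as a careful person would: the job done as asked, in the order asked, and still so for the second after the job is handed in, while the arm keeps its last pose, push and grip.
It also fails if it takes over 72 s, if anything falls off the work surface, if the arm or the gripper's body presses on something with over 40 N, if the wrist force passes 120 N, or if a joint passes its speed limit or range.

ROBOT

A 7-joint arm with a two-finger parallel gripper is mounted at the origin on the work surface. World frame = base frame: x ahead of the robot, y to its left, z up, the work surface at z = 0. Lengths are in m, angles in degrees, forces in N, time in s.
With the tool pointing down it reaches from about 0.4 to 0.75 m from the base axis. Payload 19.5 kg.
Tool frame: the origin (TCP) lies midway between the tips of the shut fingers; the grasp point (between the pads) lies 19 mm behind it; z points along the fingers, y is the line along which they close (so a half turn about z gives the same grasp; the last joint's range is limited). The gripper opens to 85 mm and grips with 20 to 120 N. Pads are 22 mm wide; open, the fingers measure 114 mm over their backs; the gripper's body (76 mm by 85 mm) begins 54 mm behind the grasp point. The pads swing forward as they close: fully open they stand 13 mm farther back than shut.
Start: joints at [-66.79, 40.479, -1.581, 85.061, 1.261, 54.483, -4.326], TCP at [0.248, 0.519, 0.231] pointing down, gripper open.
Joint ranges: [-155.06, 155.06], [-18.47, 123.98], [-90, 86.84], [0, 140.48], [-83.41, 263.41], [0, 116], [-161.91, 161.91]. Speed limits (degrees/s): [108.29, 108.29, 147.25, 147.25, 172.46, 172.46, 172.46].

INTERFACE

Orientations are given as [roll, pitch, yaw] about the fixed x, y, z axes, in that order (R = Rz(yaw) Ry(pitch) Rx(roll)).
In Python, from station import telemetry, get_image, job gives the robot as it stands. The module is installed in compiled form; this text tells all that it offers.
- The arm moves only by the shell command python3 -m handwheel 'ROWS' [FORCE]. ROWS is JSON, a list of rows, each a list of 3 entries, a list of its own where there are three numbers: the shift along the tool's x, y, z in cm, then the turn about the tool's z in rad, then the opening, from -1 (shut) to 1 (fully open), so that 0 is half open. In form: [[[tx, ty, tz], spin, gripper], ...]. A call has 1 to 20 rows; each row shifts and turns the commanded pose from where the row before left it, along the tool's axes as they then stand; what a row does not reach is not made up. A row lasts 1/12 s, in which the tool goes at most 41.7 mm and 7.16 degrees, less where a joint would pass 70% of its speed; a pose out of reach is approached as far as the arm can. A call with a gripper value outside its range is refused whole. The fingers move at their own pace and stop on an object; FORCE is the grip in N (left out, the last holds). Time passes only in rows, so rows that do not move let the fingers close. It gives the time, the measured TCP pose, the force, the opening and the grip force at its end, in the units of the state.
- telemetry.sense(): the state, without advancing time (a new reading comes with each control period).
- get_image(name): name is "scene" or "top" or "wrist"; returns a dict with "color" (400x640x3 uint8, red, green, blue), "K" (3x3 intrinsics, pixels), "xyz" and "orientation" of the camera in the world; the wrist camera has in their place "tool_from_camera" (4x4, takes a point from camera to tool coordinates, whose origin is the TCP and whose axes are the flange's). Camera axes: x right, y down, z forward; pixel columns grow to the right and rows downward; lengths in m; the calibration is good to about 2 mm. A picture is of the moment at which its call begins: read the wrist's pose just before it. There is no depth.
- job.close_job(): hands the job in; it is judged then, once.
The state is a dict: "clock": time; "q": joint angles; "joint_velocities": joint speeds; "tau": joint torques, N m; "tool_pos": TCP position; "eef_rot": TCP orientation; "ft_force": force on the tool from outside, world axes, zero at the start; "torque": the same for the moment, N m; "gripper_width": opening from 0.0 (shut) to 1.0 (fully open); "grasp_force": force on a finger pad.
Only numpy, scipy, OpenCV 4.12 (cv2) and the standard library are available. Lean on these libraries where they do the work, as an engineer would, in place of code of your own. Each camera call takes 0.05 s, during which the arm holds its last target. There are 200 camera calls.

## Working session

There is one attempt and no reset: what is moved stays moved. The work goes in short steps, Python scripts to look and compute and a shell command to move; the robot and the scene stay as the last step left them, time stands still between calls to the robot, and variables do not carry over. Pictures are saved under pics/ and viewed, at most 10 in all, crops included, and the job is handed in when it is done.

```bash
mkdir -p pics; cat > h.py <<'E'
import numpy as np, cv2
from scipy.spatial.transform import Rotation as R
from station import telemetry, get_image, job
def cam(name):
    s=telemetry.sense(); d=get_image(name); 
    if name=="wrist":
        T=np.eye(4);T[:3,:3]=R.from_euler('xyz',s['eef_rot'],degrees=True).as_matrix();T[:3,3]=s['tool_pos']
        M=T@np.array(d['tool_from_camera'])
    else:
        M=np.eye(4);o=np.array(d['orientation']);M[:3,:3]=o if o.shape==(3,3) else R.from_euler('xyz',o,degrees=True).as_matrix();M[:3,3]=d['xyz']
    return d['color'],np.array(d['K']),M
def ray(K,M,u,v):
    r=M[:3,:3]@np.linalg.inv(K)@[u,v,1]; return M[:3,3],r/np.linalg.norm(r)
def plane(K,M,u,v,z):
    o,r=ray(K,M,u,v); return o+r*(z-o[2])/r[2]
def proj(K,M,p):
    c=K@(M[:3,:3].T@(np.array(p)-M[:3,3])); return c[:2]/c[2]
def save(n,im): cv2.imwrite('pics/'+n,im[...,::-1])
E
python3 - <<'E'
from h import *
s=telemetry.sense();print({k:np.round(v,3) for k,v in s.items()})
for n in("top","scene"):
    c,K,M=cam(n);save(n+'0.png',c);np.savez(n+'0.npz',c=c,K=K,M=M);print(n,K.round(1),M.round(3))
E
```

```text
{'clock': np.float64(0.0), 'q': array([-66.789,  40.513,  -1.582,  85.083,   1.261,  54.482,  -4.325]), 'joint_velocities': array([ 0.068, -0.008, -0.07 , -0.091, -0.037, -0.003,  0.041]), 'tau': array([-1.0000e-03, -8.8321e+01,  1.2350e+00, -2.3617e+01,  1.7000e-02,
        7.0000e-03, -0.0000e+00]), 'tool_pos': array([0.248, 0.518, 0.231]), 'eef_rot': array([-1.79940e+02,  3.00000e-03,  1.54401e+02]), 'ft_force': array([0.056, 0.461, 0.752]), 'torque': array([-0.043, -0.045, -0.018]), 'grasp_force': np.float64(0.0), 'gripper_width': np.float64(0.999)}
top [[383.3   0.  315.7]
 [  0.  383.3 206.2]
 [  0.    0.    1. ]] [[ 0.015 -0.99   0.139  0.454]
 [-1.    -0.013  0.015 -0.017]
 [-0.013 -0.139 -0.99   0.952]
 [ 0.     0.     0.     1.   ]]
scene [[452.7   0.  322.1]
 [  0.  452.7 197.8]
 [  0.    0.    1. ]] [[ 0.149  0.781 -0.607  1.266]
 [ 0.989 -0.109  0.103 -0.12 ]
 [ 0.014 -0.615 -0.788  1.013]
 [ 0.     0.     0.     1.   ]]
```

View pics/top0.png

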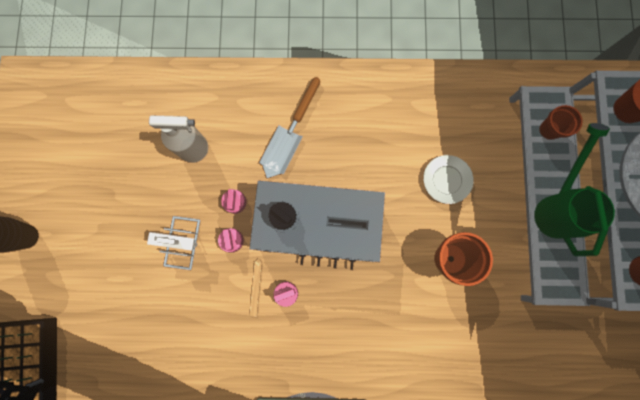

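View pics/scene0.png

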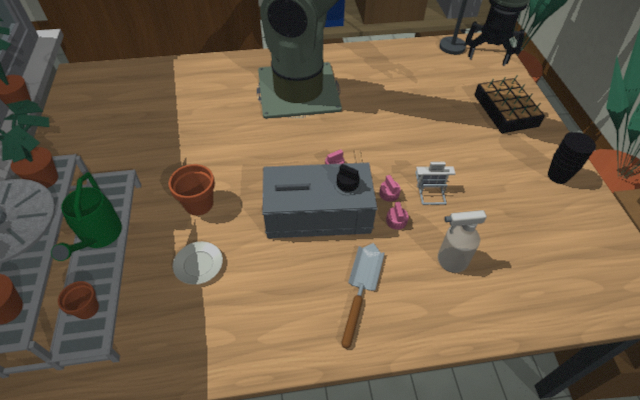

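Top view: black cap at (282,215), with pink look-alikes at (232,201), (230,240) and (285,294), so I choose the black one. The white cassette is in the rack at (172,241); the sprayer's white head at (172,122) and the saucer are not it. The slot is at (348,222).

```bash
python3 - <<'E'
from h import *
d=np.load('top0.npz');c=d['c']
a=cv2.resize(c[170:275,140:270],None,fx=4,fy=4,interpolation=2)
b=cv2.resize(c[170:275,245:395],None,fx=4,fy=4,interpolation=2)
im=np.vstack([cv2.resize(c[170:270,140:300],(800,500),interpolation=2)])
save('crop1.png',im)
K,M=d['K'],d['M']
for n,u,v,z in[('slot',348,222,.12),('cass',172,241,.106),('cap',282,215,.15),('c1',258,182,.12),('c2',384,192,.12),('c3',381,261,.12),('c4',250,248,.12)]: print(n,plane(K,M,u,v,z).round(3))
hsv=cv2.cvtColor(c,cv2.COLOR_RGB2HSV)
def rect(m,x0,y0,n,z):
    cs,_=cv2.findContours(m.astype(np.uint8),0,cv2.CHAIN_APPROX_NONE)
    for k in cs:
        if cv2.contourArea(k)>60:
            r=cv2.minAreaRect(k);p=cv2.boxPoints(r)+[x0,y0];w=np.array([plane(K,M,*q,z) for q in p])
            e=w[1]-w[0],w[2]-w[1];l=max(e,key=np.linalg.norm)
            print(n,np.add(r[0],[x0,y0]).round(1),w.mean(0).round(4),[np.linalg.norm(x).round(3) for x in e],np.degrees(np.arctan2(l[1],l[0])).round(1))
V=hsv[...,2].astype(int);S=hsv[...,1]
rect(V[205:240,315:378]<50,315,205,'slot',.12)
rect(((S<110)&(V>60))[170:275,240:395]|(V[170:275,240:395]<60),240,170,'tank',.12)
rect(((S<40)&(V>190))[215:270,140:210],140,215,'cass',.075)
E
```

```text
slot [ 0.537 -0.075  0.12 ]
cass [0.491 0.313 0.106]
cap [0.547 0.066 0.15 ]
c1 [0.623 0.125 0.12 ]
c2 [ 0.604 -0.154  0.12 ]
c3 [ 0.454 -0.146  0.12 ]
c4 [0.477 0.137 0.12 ]
tank [317.  225.1] [ 0.5303 -0.0071  0.12  ] [np.float64(0.176), np.float64(0.292)] -94.8
tank [275. 174.] [0.6415 0.0874 0.12  ] [np.float64(0.049), np.float64(0.018)] -89.3
cass [170.2 240.7] [0.4925 0.3292 0.075 ] [np.float64(0.027), np.float64(0.105)] -97.2
```

View pics/crop1.png

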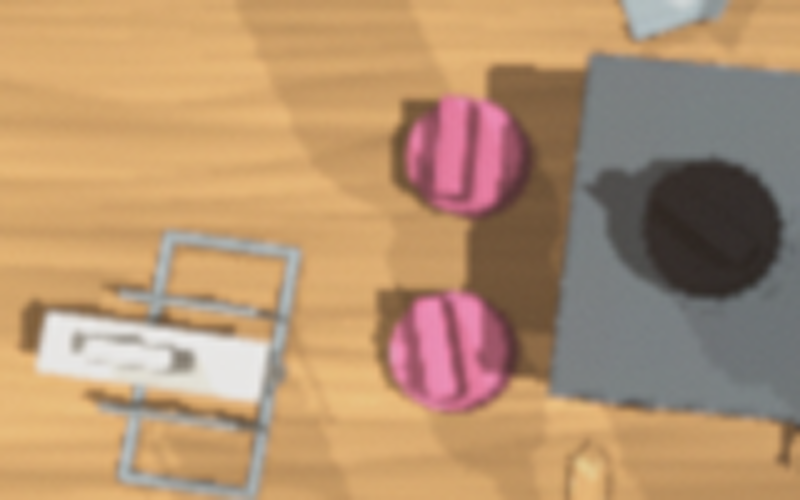

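Crop: the white cassette with its tab stands in the rack and the black cap with its diagonal bar is on the tank; both choices are confirmed. Now I turn and move above the cassette.

```bash
cat >> h.py <<'E'
def to(x,y,z,yaw):
    s=telemetry.sense();T=R.from_euler('xyz',s['eef_rot'],degrees=True)
    d=(np.array([x,y,z])-s['tool_pos'])
    yn=s['eef_rot'][2];dy=(yaw-yn+90)%180-90
    Tn=R.from_euler('xyz',[180,0,yn+dy],degrees=True)
    print('yaw',round(yn,2),'spin rad',round(-np.radians(dy),4),'shift cm now',(T.inv().apply(d)*100).round(2),'after spin',(Tn.inv().apply(d)*100).round(2), 'pos',np.round(s['tool_pos'],4),'t',round(s['clock'],1))
E
python3 -m handwheel '[[[0,0,0],0.12,1],[[0,0,0],0.12,1],[[0,0,0],0.12,1],[[0,0,0],0.12,1],[[0,0,0],0.12,1],[[0,0,0],0.12,1],[[0,0,0],0.12,1],[[0,0,0],0.12,1],[[0,0,0],0.12,1],[[0,0,0],0.12,1],[[0,0,0],0.05,1],[[0,0,0],0,1]]'
python3 -m handwheel '[[[-1.1,1.9,0],0,1],[[-1.1,1.9,0],0,1],[[-1.1,1.9,0],0,1],[[-1.1,1.9,0],0,1],[[-1.1,1.9,0],0,1],[[-1.1,1.9,0],0,1],[[-1.1,1.9,0],0,1],[[-1.1,1.9,0],0,1],[[-1.1,1.9,0],0,1],[[-1.1,1.9,0],0,1],[[-1.1,1.9,0],0,1],[[-1.1,1.9,0],0,1],[[-1.1,1.9,0],0,1],[[-1.1,1.9,0],0,1],[[0,0,0],0,1],[[0,0,0],0,1]]'
python3 - <<'E'
from h import *
to(.4925,.329,.231,82.8)
c,K,M=cam('wrist');save('w1.png',c);np.savez('w1.npz',c=c,K=K,M=M);print(M.round(3))
E
```

```text
clock: 1.1
tool_pos: [0.2482, 0.5185, 0.2309]
eef_rot: [-180.0, 0.0, 82.6]
ft_force: [0.1, -0.3, -0.1]
gripper_width: 1.003
grasp_force: 0.0
clock: 2.43
tool_pos: [0.4935, 0.3315, 0.231]
eef_rot: [-180.0, 0.0, 82.8]
ft_force: [-0.8, -0.4, 0.9]
gripper_width: 1.002
grasp_force: 0.0
yaw 82.79 spin rad -0.0001 shift cm now [-0.26 -0.07 -0.  ] after spin [-0.26 -0.07 -0.  ] pos [0.4935 0.3315 0.231 ] t 2.4
[[ 0.992 -0.121 -0.036  0.502]
 [-0.126 -0.949 -0.287  0.404]
 [ 0.001  0.29  -0.957  0.374]
 [ 0.     0.     0.     1.   ]]
```

View pics/w1.png

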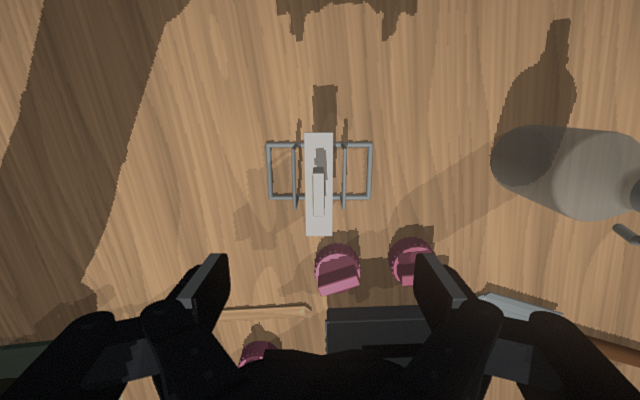

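Wrist view: the shoulder runs from (305,133) to (333,236), with the tab top around (319,172). The rack lies at (268–372, 143–200). I'll refine from this.

```bash
python3 - <<'E'
from h import *
d=np.load('w1.npz');c,K,M=d['c'],d['K'],d['M']
hsv=cv2.cvtColor(c,cv2.COLOR_RGB2HSV)
m=((hsv[...,1]<40)&(hsv[...,2]>120))[125:245,295:345].astype(np.uint8)
m=cv2.morphologyEx(m,cv2.MORPH_OPEN,np.ones((5,5)))
k=max(cv2.findContours(m,0,1)[0],key=cv2.contourArea)
r=cv2.minAreaRect(k);p=cv2.boxPoints(r)+[295,125]
w=np.array([plane(K,M,*q,.076) for q in p]);e=(w[1]-w[0],w[2]-w[1]);l=max(e,key=np.linalg.norm)
cen=w.mean(0);print(p.round(),cen.round(4),[np.linalg.norm(x).round(4) for x in e],np.degrees(np.arctan2(l[1],l[0])))
for q in [(*cen[:2],.106)]: print('tab top px',proj(K,M,q))
to(cen[0],cen[1],.083,np.degrees(np.arctan2(l[1],l[0])))
E
```

```text
[[304. 132.]
 [332. 132.]
 [332. 235.]
 [304. 235.]] [0.4896 0.3289 0.076 ] [np.float64(0.0261), np.float64(0.1038)] -96.69533732055136
tab top px [317.67563171 194.44638388]
yaw 82.85 spin rad -0.0079 shift cm now [-0.38 -0.25 14.81] after spin [-0.38 -0.27 14.81] pos [0.4927 0.3324 0.2311] t 2.5
```

```bash
python3 -m handwheel '[[[-0.19,-0.13,1.5],0,1],[[-0.19,-0.13,1.5],-0.008,1],[[0,0,1.5],0,1],[[0,0,1.5],0,1],[[0,0,1.5],0,1],[[0,0,1.5],0,1],[[0,0,1.5],0,1],[[0,0,1.5],0,1],[[0,0,1.5],0,1],[[0,0,1.2],0,1],[[0,0,0],0,1],[[0,0,0],0,1]]' 40
python3 -m handwheel '[[[0,0,0],0,0.3],[[0,0,0],0,-0.2],[[0,0,0],0,-0.5],[[0,0,0],0,-0.8],[[0,0,0],0,-1],[[0,0,0],0,-1],[[0,0,0],0,-1],[[0,0,0],0,-1],[[0,0,0],0,-1],[[0,0,0],0,-1],[[0,0,0],0,-1],[[0,0,0],0,-1]]' 40
```

```text
clock: 3.48
tool_pos: [0.4892, 0.3294, 0.0843]
eef_rot: [-180.0, 0.0, 83.3]
ft_force: [-0.2, -0.5, 0.2]
gripper_width: 1.001
grasp_force: 0.0
clock: 4.48
tool_pos: [0.49, 0.3289, 0.0844]
eef_rot: [180.0, -0.0, 83.2]
ft_force: [-0.7, 1.0, 5.5]
gripper_width: 0.108
grasp_force: 43.3
```

```bash
python3 -m handwheel '[[[0,0,-0.5],0,-1],[[0,0,-1],0,-1],[[0,0,-1.5],0,-1],[[0,0,-2],0,-1],[[0,0,-2],0,-1],[[0,0,-2],0,-1],[[0,0,-2],0,-1],[[0,0,-2],0,-1],[[0,0,-2],0,-1],[[0,0,-2],0,-1],[[0,0,-2],0,-1],[[0,0,-1],0,-1],[[0,0,0],0,-1],[[0,0,0],0,-1]]' 40
python3 - <<'E'
from h import *
d=np.load('top0.npz');c,K,M=d['c'],d['K'],d['M']
g=c[205:240,315:380].mean(2);print(np.percentile(g,[1,5,10,30,50,90]))
for t in(45,55,65,75):
    m=(g<t).astype(np.uint8);cs=cv2.findContours(m,0,1)[0]
    if not cs: continue
    k=max(cs,key=cv2.contourArea);r=cv2.minAreaRect(k);p=cv2.boxPoints(r)+[315,205]
    w=np.array([plane(K,M,*q,.12) for q in p]);e=(w[1]-w[0],w[2]-w[1]);l=max(e,key=np.linalg.norm)
    print(t,r,w.mean(0).round(4),[np.linalg.norm(x).round(4) for x in e],np.degrees(np.arctan2(l[1],l[0])))
to(.535,-.0745,.285,-4.3+90)
im=cv2.resize(c[170:280,240:400],(800,550),interpolation=2);save('crop2.png',im)
E
```

```text
clock: 5.65
tool_pos: [0.4898, 0.3288, 0.2846]
eef_rot: [180.0, -0.0, 83.2]
ft_force: [-0.5, -0.1, -0.6]
gripper_width: 0.102
grasp_force: 42.6
[ 53.91333333  61.9         82.33333333 127.66666667 128.66666667
 131.        ]
55 ((41.96207046508789, 18.95517349243164), (16.19386863708496, 3.0726828575134277), 4.763641834259033) [ 0.5326 -0.0944  0.12  ] [np.float64(0.0067), np.float64(0.0352)] -94.02384216632889
65 ((32.045082092285156, 18.004098892211914), (36.48591232299805, 5.070002555847168), 5.19442892074585) [ 0.5344 -0.0728  0.12  ] [np.float64(0.0111), np.float64(0.0793)] -94.46189071284361
75 ((32.52191925048828, 17.79178237915039), (37.63418197631836, 5.548293590545654), 6.009006023406982) [ 0.5349 -0.0739  0.12  ] [np.float64(0.0122), np.float64(0.0818)] -95.28460634554672
yaw 83.23 spin rad -0.0431 shift cm now [-39.52   9.24  -0.05] after spin [-39.88   7.53  -0.04] pos [0.4898 0.3288 0.2846] t 5.7
```

View pics/crop2.png

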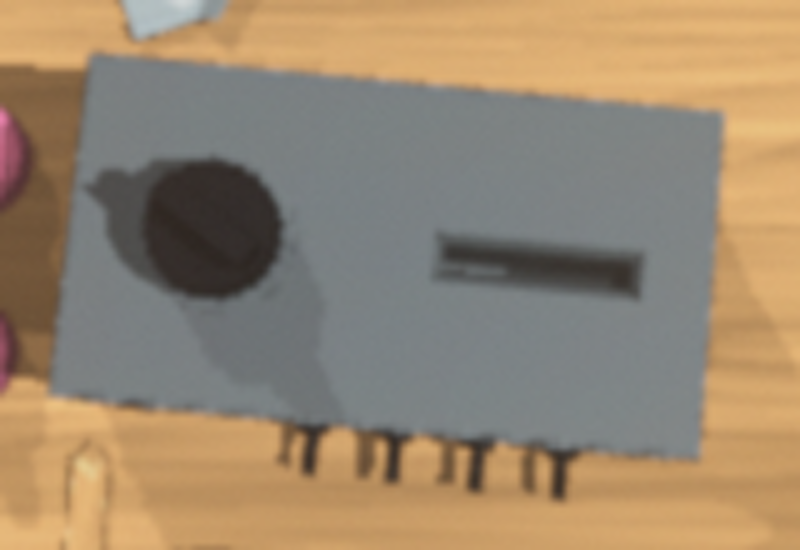

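Crop: the lead-in corners are (440,232), (643,253), (640,298) and (434,280), which puts the slot centre at about (0.535,-0.0745) with tank yaw about -4.5. I carry the cassette over.

```bash
python3 -m handwheel '[[[-0.5,0.1,0],-0.04,-1],[[-1.4,0.26,0],0,-1],[[-2.3,0.43,0],0,-1],[[-2.3,0.43,0],0,-1],[[-2.3,0.43,0],0,-1],[[-2.3,0.43,0],0,-1],[[-2.3,0.43,0],0,-1],[[-2.3,0.43,0],0,-1],[[-2.3,0.43,0],0,-1],[[-2.3,0.43,0],0,-1],[[-2.3,0.43,0],0,-1],[[-2.3,0.43,0],0,-1],[[-2.3,0.43,0],0,-1],[[-2.3,0.43,0],0,-1],[[-2.3,0.43,0],0,-1],[[-2.3,0.43,0],0,-1],[[-2.3,0.43,0],0,-1],[[-2,0.4,0],0,-1],[[-1.2,0.3,0],0,-1],[[0,0,0],0,-1]]'
python3 - <<'E'
from h import *
to(.535,-.0745,.285,85.5)
c,K,M=cam('wrist');save('w2.png',c);np.savez('w2.npz',c=c,K=K,M=M)
E
```

```text
clock: 7.32
tool_pos: [0.5335, -0.0742, 0.2837]
eef_rot: [-179.9, 0.1, 85.4]
ft_force: [-0.3, -1.3, -0.6]
gripper_width: 0.108
grasp_force: 42.5
yaw 85.36 spin rad -0.0025 shift cm now [-0.02  0.15 -0.13] after spin [-0.02  0.15 -0.13] pos [ 0.5335 -0.0742  0.2837] t 7.3
```

View pics/w2.png

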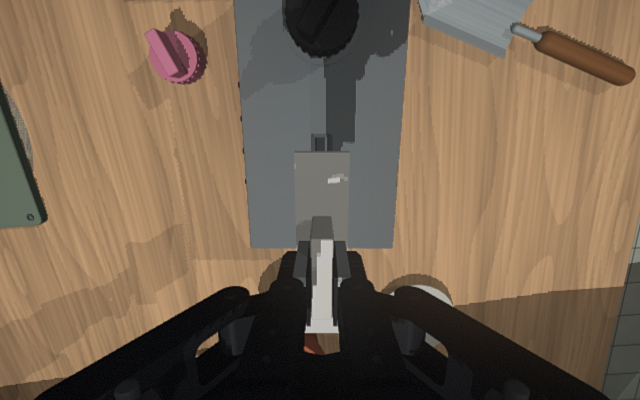

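Wrist view: the held shoulder's far edge spans (294–350, 151). The slot's far end shows just beyond it at (312–331, 133–150). Next I measure the offset.

```bash
python3 - <<'E'
from h import *
d=np.load('w2.npz');c,K,M=d['c'],d['K'],d['M'];g=c.mean(2).astype(int)
print('row142',g[142,304:342]);print('row146',g[146,304:342]);print('col321',g[126:156,321]);print('row165',g[165,288:300],g[165,344:356]);print('row215',g[215,288:300],g[215,344:356])
print('row100',g[100,236:248],g[100,398:410]);print('row240',g[240,244:256],g[240,388:400])
E
```

```text
row142 [109 108 107 108 108 110 104  77  74  75  74  49  45  56  56  55  57  57
  54  54  66  98  95  57  46  50  52  50  53  64  65  65  65  66  65  66
  64  62]
row146 [108 109 108 110 108 110 104  76  75  77  75  52  46  56  57  56  57  57
  56  55  63  98  94  56  46  50  51  51  57  65  65  64  65  64  65  64
  66  74]
col321 [103 104 103 103 103 104 104  97  87  84  80  71  56  57  57  56  57  56
  56  56  57  57  55  55  60  77  99 120 119 119]
row165 [108 108 110 108 109 111 129 140 118 118 118 118] [117 116 117 117 117 115 107 107 106 107 108 108]
row215 [110 112 110 111 110 110 110 115 118 117 117 116] [116 116 116 115 112 109 109 109 109 108 108 107]
row100 [118 117 116 111  89 102 107 107 103 103 105 106] [103 104 102 101 103 113 134 133 135 136 137 136]
row240 [136 140 139 139 138 134 104 107 112 110 109 110] [107 107 105 106 102 119 138 137 135 136 133 133]
```

```bash
python3 - <<'E'
from h import *
d=np.load('w2.npz');K,M=d['K'],d['M'];s=telemetry.sense()
zs=s['tool_pos'][2]-.0084
Rt=R.from_euler('z',-4.5,degrees=True).as_matrix()
L=lambda u,v,z:(Rt.T@plane(K,M,u,v,z))
S=[L(310.5,144,.12),L(332,144,.12),L(321.3,132.5,.12)]
C=[L(294,165,zs),L(350,165,zs),L(295,215,zs),L(348.5,215,zs),L(322,151,zs)]
P=Rt.T@s['tool_pos']
print('slot tank-x',(S[0]+S[1])[0]/2,'w',S[1][0]-S[0][0],'y',S[2][1]-.0455)
print('cass x',(C[0]+C[1])[0]/2,(C[2]+C[3])[0]/2,'w',C[1][0]-C[0][0],C[3][0]-C[2][0],'y',C[4][1]-.052,'tcp',P)
t=[L(u,v,.12) for u,v in((240,100),(403.5,100),(249.7,240),(393.5,240))]
print('tank mid',(t[0]+t[1])[0]/2,(t[2]+t[3])[0]/2,t[1][0]-t[0][0])
e=[t[0]-t[2],t[1]-t[3]];print('rel yaw',[np.degrees(np.arctan2(-q[0],q[1])).round(2) for q in e])
print('cass dir',[np.degrees(np.arctan2(-(a-b)[0],(a-b)[1])).round(2) for a,b in((C[0],C[2]),(C[1],C[3]))])
E
```

```text
slot tank-x 0.537324822743628 w 0.020823879681647006 y -0.03007185548593452
cass x 0.5377885099023991 0.5375871668699591 w 0.027270853099913728 0.027332176236474215 y -0.032081706053582744 tcp [ 0.5375191  -0.0302723   0.28371225]
tank mid 0.5379335504709593 0.5373374374686655 0.15221222554589908
rel yaw [np.float64(-0.35), np.float64(-0.14)]
cass dir [np.float64(-0.51), np.float64(-0.38)]
```

```bash
python3 -m handwheel '[[[0.15,0,1],0,-1],[[0,0,1.5],0,-1],[[0,0,1.5],0,-1],[[0,0,1.5],0,-1],[[0,0,1.5],0,-1],[[0,0,1],0,-1],[[0,0,0.5],0,-1],[[0,0,0.5],0,-1],[[0,0,0.5],0,-1],[[0,0,0],0,-1]]'
python3 -m handwheel '[[[0,0,0.3],0,-1],[[0,0,0.3],0,-1],[[0,0,0.3],0,-1],[[0,0,0],0,-1]]'
```

```text
clock: 8.2
tool_pos: [0.5347, -0.0721, 0.191]
eef_rot: [179.8, 0.2, 85.5]
ft_force: [-4.5, -10.3, 30.1]
gripper_width: 0.109
grasp_force: 50.0
clock: 8.53
tool_pos: [0.5351, -0.0743, 0.1832]
eef_rot: [179.6, 0.3, 85.4]
ft_force: [-4.1, -24.0, 38.5]
gripper_width: 0.108
grasp_force: 58.1
```

```bash
python3 -m handwheel '[[[0,0,-0.5],0,-1],[[-0.15,0,-0.5],0,-1],[[-0.15,-0.03,0],0,-1],[[0,0,0],0,-1],[[0,0,0],0,-1]]'
python3 -m handwheel '[[[0,0,0.3],0,-1],[[0,0,0.3],0,-1],[[0,0,0.3],0,-1],[[0,0,0],0,-1]]'
```

```text
clock: 8.95
tool_pos: [0.5332, -0.0728, 0.1901]
eef_rot: [-180.0, -0.0, 85.6]
ft_force: [0.1, 0.3, -0.0]
gripper_width: 0.107
grasp_force: 52.2
clock: 9.28
tool_pos: [0.5342, -0.0755, 0.182]
eef_rot: [179.8, 0.2, 85.4]
ft_force: [0.4, -11.2, 16.4]
gripper_width: 0.109
grasp_force: 55.1
```

```bash
python3 -m handwheel '[[[-0.1,0,-0.1],0,-1],[[-0.1,0,0],0,-1],[[0,0,0.1],0,-1],[[0,0,0.2],0,-1],[[0,0,0],0,-1]]'
python3 -m handwheel '[[[0,0,0.3],0,-1],[[0,0,0.3],0,-1],[[0,0,0.3],0,-1],[[0,0,0],0,-1]]'
```

```text
clock: 9.7
tool_pos: [0.5331, -0.0762, 0.1788]
eef_rot: [-180.0, 0.1, 85.5]
ft_force: [0.6, -6.1, 1.2]
gripper_width: 0.107
grasp_force: 52.7
clock: 10.03
tool_pos: [0.533, -0.0761, 0.1696]
eef_rot: [-180.0, 0.1, 85.5]
ft_force: [0.4, -6.0, -1.6]
gripper_width: 0.105
grasp_force: 52.2
```

```bash
python3 -m handwheel '[[[-0.1,0,0.3],0,-1],[[0,0,0.5],0,-1],[[0,0,0.5],0,-1],[[0,0,0.5],0,-1],[[0,0,0.5],0,-1],[[0,0,0.4],0,-1],[[0,0,0.3],0,-1],[[0,0,0.2],0,-1],[[0,0,0],0,-1]]'
python3 -m handwheel '[[[0,0,0.1],0,-1],[[0,0,0.1],0,-1],[[0,0,0.1],0,-1],[[0,0,0.1],0,-1],[[0,0,0.1],0,-1],[[0,0,0],0,-1]]'
```

```text
clock: 10.78
tool_pos: [0.5343, -0.0737, 0.1387]
eef_rot: [179.9, -0.2, 85.7]
ft_force: [4.3, 14.1, 15.9]
gripper_width: 0.106
grasp_force: 55.8
clock: 11.28
tool_pos: [0.5345, -0.0731, 0.1341]
eef_rot: [179.8, -0.2, 85.7]
ft_force: [2.1, 17.5, 26.3]
gripper_width: 0.111
grasp_force: 57.6
```

```bash
python3 -m handwheel '[[[0.1,-0.03,0],0,-1],[[0.1,0,0],0,-1],[[0,0,0],0,-1]]'
python3 -m handwheel '[[[0,0,0.1],0,-1],[[0,0,0.1],0,-1],[[0,0,0],0,-1]]'
python3 - <<'E'
from h import *
c,K,M=cam('scene');np.savez('s1.npz',c=c,K=K,M=M);u,v=proj(K,M,(.535,-.075,.12)).astype(int);print(u,v)
save('s1.png',cv2.resize(c[v-60:v+50,u-80:u+80],(800,550),interpolation=2))
E
```

```text
clock: 11.53
tool_pos: [0.5345, -0.0729, 0.134]
eef_rot: [179.8, -0.1, 85.6]
ft_force: [3.9, 6.2, 22.2]
gripper_width: 0.107
grasp_force: 56.9
clock: 11.78
tool_pos: [0.5342, -0.0727, 0.1318]
eef_rot: [179.8, -0.1, 85.6]
ft_force: [3.4, 7.8, 18.2]
gripper_width: 0.109
grasp_force: 56.5
291 187
```

```bash
python3 -m handwheel '[[[0.05,0,0.1],0,-1],[[0,0,0.1],0,-1],[[0,0,0],0,-1],[[0,0,0],0,-1]]'
python3 -m handwheel '[[[0,0,0.1],0,-1],[[0,0,0.1],0,-1],[[0,0,0],0,-1],[[0,0,0],0,-1]]'
python3 - <<'E'
from h import *
c,K,M=cam('scene');np.savez('s1.npz',c=c,K=K,M=M);u,v=proj(K,M,(.535,-.075,.12)).astype(int);print(u,v)
save('s1.png',cv2.resize(c[v-60:v+50,u-80:u+80],(800,550),interpolation=2))
E
```

```text
clock: 12.17
tool_pos: [0.5341, -0.072, 0.1297]
eef_rot: [179.9, -0.1, 85.6]
ft_force: [1.6, 8.4, 17.1]
gripper_width: 0.109
grasp_force: 56.7
clock: 12.5
tool_pos: [0.5341, -0.0713, 0.1278]
eef_rot: [179.9, -0.2, 85.7]
ft_force: [2.4, 13.1, 20.2]
gripper_width: 0.105
grasp_force: 57.7
291 187
```

View pics/s1.png

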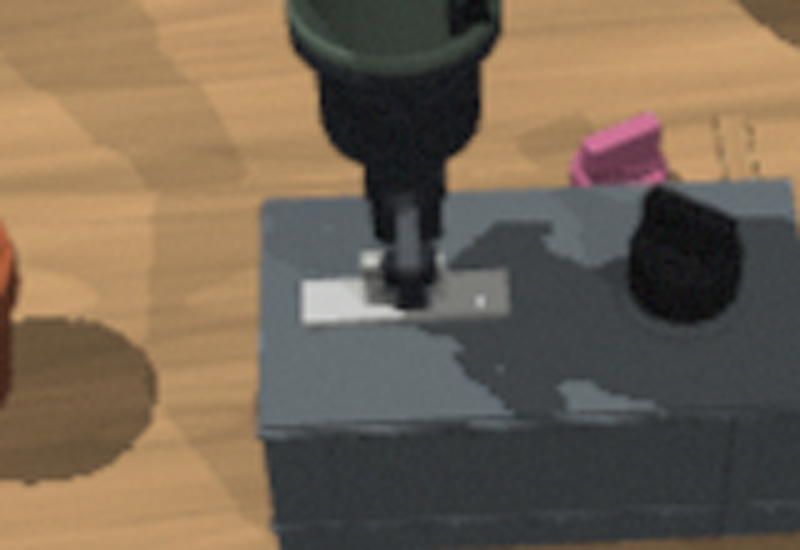

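Crop: the cassette is in the slot, with its shoulder at crop (300–510, 270–325), lying nearly flat on the tank. I'll compare that with the predicted shoulder position when home.

```bash
python3 - <<'E'
from h import *
d=np.load('s1.npz');K,M=d['K'],d['M']
Rt=R.from_euler('z',-4.5,degrees=True).as_matrix()
for z in(.12,.125,.13,.135):
    print(z,[((proj(K,M,np.array([.5355,-.0745,z])+Rt@[sx*.0135,sy*.052,0])-[211,127])*5).round() for sx,sy in((1,-1),(1,1),(-1,1),(-1,-1))])
E
python3 -m handwheel '[[[0.05,0,0],0,-0.75],[[0,0,0],0,-0.75],[[0,0,0],0,-0.75],[[0,0,0],0,-0.75],[[0,0,0],0,-0.75]]'
```

```text
0.12 [array([302., 329.]), array([508., 319.]), array([505., 278.]), array([302., 287.])]
0.125 [array([301., 322.]), array([508., 313.]), array([505., 272.]), array([301., 281.])]
0.13 [array([300., 316.]), array([508., 307.]), array([505., 266.]), array([300., 275.])]
0.135 [array([300., 310.]), array([508., 300.]), array([505., 259.]), array([300., 268.])]
clock: 12.97
tool_pos: [0.5328, -0.0733, 0.127]
eef_rot: [-180.0, 0.0, 85.5]
ft_force: [-0.2, -0.4, -1.1]
gripper_width: 0.125
grasp_force: 0.1
```

```bash
python3 -m handwheel '[[[0,0,0],0,0],[[0,0,0],0,0],[[0,0,0],0,0],[[0,0,0],0,0],[[0,0,-1],0,0],[[0,0,-1.5],0,0],[[0,0,-1.5],0,0],[[0,0,-1],0,0],[[0,0,0],0,-1],[[0,0,0],0,-1],[[0,0,0],0,-1],[[0,0,0],0,-1],[[0,0,0],0,-1],[[0,0,0],0,-1]]'
python3 -m handwheel '[[[0,0,0.3],0,-1],[[0,0,0.3],0,-1],[[0,0,0.3],0,-1],[[0,0,0.2],0,-1],[[0,0,0],0,-1]]'
python3 - <<'E'
from h import *
to(.5335,-.0745,.16,85.5)
E
```

```text
clock: 14.13
tool_pos: [0.5329, -0.0733, 0.177]
eef_rot: [-180.0, 0.0, 85.5]
ft_force: [0.4, 0.5, -0.3]
gripper_width: 0.003
grasp_force: 0.0
clock: 14.55
tool_pos: [0.5328, -0.0732, 0.1657]
eef_rot: [-180.0, 0.0, 85.5]
ft_force: [0.2, 0.5, 0.6]
gripper_width: -0.003
grasp_force: 0.0
yaw 85.53 spin rad 0.0005 shift cm now [-0.12  0.08  0.57] after spin [-0.12  0.08  0.57] pos [ 0.5328 -0.0732  0.1657] t 14.6
```

```bash
python3 -m handwheel '[[[-0.1,0.1,0.2],0,-1],[[0,0,0.2],0,-1],[[0,0,0.2],0,-1],[[0,0,0.1],0,-1],[[0,0,0.1],0,-1],[[0,0,0.1],0,-1],[[0,0,0.1],0,-1],[[0,0,0],0,-1],[[0,0,0],0,-1]]'
python3 -m handwheel '[[[0,0,0.1],0,-1],[[0,0,0.1],0,-1],[[0,0,0],0,-1],[[0,0,0],0,-1]]'
```

```text
clock: 15.3
tool_pos: [0.5339, -0.0743, 0.1563]
eef_rot: [-180.0, 0.0, 85.5]
ft_force: [-0.7, 1.0, -0.9]
gripper_width: -0.0
grasp_force: 0.0
clock: 15.63
tool_pos: [0.5341, -0.0743, 0.155]
eef_rot: [180.0, -0.0, 85.5]
ft_force: [-3.6, 0.1, 15.5]
gripper_width: 0.002
grasp_force: 7.9
```

Contact at TCP 0.155 m, which matches the tab top when home, so the cassette is fully seated and released. Now for the cap.

```bash
python3 -m handwheel '[[[0,0,-1],0,-1],[[0,0,-2],0,0],[[0,0,-2.5],0,0.5],[[0,0,-2.5],0,1],[[0.5,0,-2.5],0,1],[[1.5,0,-2],0,1],[[2,0,-2],0,1],[[2,0,0],0,1],[[2,0,0],0,1],[[2,0,0],0,1],[[2,0,0],0,1],[[1.5,0,0],0,1],[[0.5,0,0],0,1],[[0,0,0],0,1],[[0,0,0],0,1]]'
python3 - <<'E'
from h import *
to(.546,.065,.3,85.5);print(np.round(telemetry.sense()['q'],1))
c,K,M=cam('wrist');np.savez('w3.npz',c=c,K=K,M=M);u,v=proj(K,M,(.546,.065,.17)).astype(int);print(u,v)
save('w3.png',cv2.convertScaleAbs(cv2.resize(c[max(0,v-80):v+80,u-100:u+100],(800,640)),alpha=2.0,beta=20)[:600])
E
```

```text
clock: 16.88
tool_pos: [0.5448, 0.0645, 0.2993]
eef_rot: [180.0, 0.0, 85.5]
ft_force: [-0.7, -1.3, -0.6]
gripper_width: 1.0
grasp_force: 0.0
yaw 85.5 spin rad 0.0001 shift cm now [ 0.06  0.11 -0.07] after spin [ 0.06  0.11 -0.07] pos [0.5448 0.0645 0.2993] t 16.9
[-18.2  34.9  15.7  84.2 -10.   62.2  -5.1]
322 189
```

View pics/w3.png

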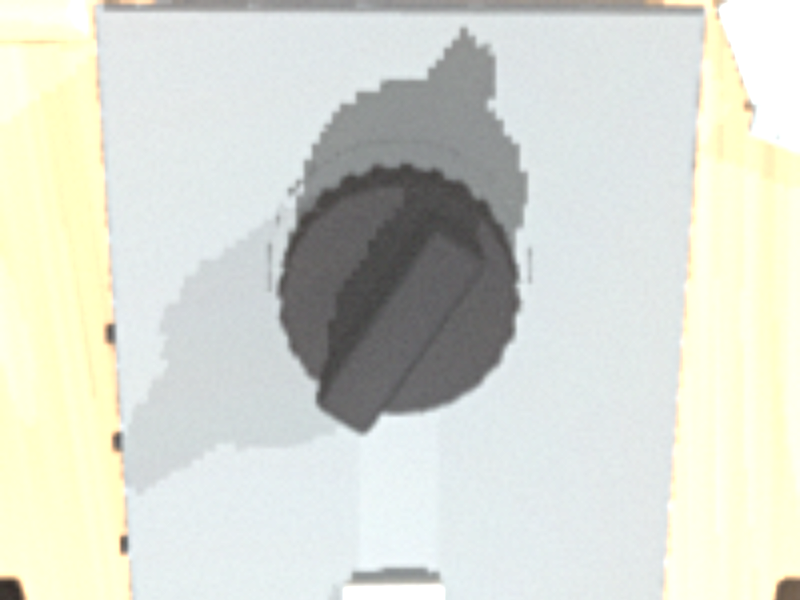

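Crop: the bar's top corners are (435,232), (483,265), (367,432) and (318,402), and the cap disc is centred near (400,295).

```bash
python3 - <<'E'
from h import *
d=np.load('w3.npz');K,M=d['K'],d['M']
w=np.array([plane(K,M,222+a/4,109+b/4,.184) for a,b in((435,232),(483,265),(367,432),(318,402))])
c=w.mean(0);l=w[0]+w[1]-w[2]-w[3];an=np.degrees(np.arctan2(l[1],l[0]))
print(c,np.linalg.norm(w[1]-w[0]),np.linalg.norm(l)/2,an)
to(c[0],c[1],.16,an); to(c[0],c[1],.16,an)
E
```

```text
[0.54516893 0.06577101 0.184     ] 0.012332933218905027 0.04482214070982128 51.802147298666576
yaw 85.46 spin rad 0.5875 shift cm now [ 0.18  0.02 13.93] after spin [ 0.15 -0.08 13.93] pos [0.5448 0.0641 0.2993] t 16.9
yaw 85.46 spin rad 0.5875 shift cm now [ 0.18  0.02 13.93] after spin [ 0.15 -0.08 13.93] pos [0.5448 0.0641 0.2993] t 16.9
```

```bash
python3 -m handwheel '[[[0,0,1],0.098,0.5],[[0,0,1],0.098,0.5],[[0,0,1],0.098,0.5],[[0,0,1],0.098,0.5],[[0,0,1],0.098,0.5],[[0,0,1],0.098,0.5],[[0.08,-0.08,1],0,0.5],[[0.07,0,1],0,0.5],[[0,0,1],0,0.5],[[0,0,1],0,0.5],[[0,0,1],0,0.5],[[0,0,1],0,0.5],[[0,0,1],0,0.5],[[0,0,0.9],0,0.5],[[0,0,0],0,0.5],[[0,0,0],0,0.5]]'
python3 -m handwheel '[[[0,0,0],0,0],[[0,0,0],0,-0.4],[[0,0,0],0,-0.7],[[0,0,0],0,-1],[[0,0,0],0,-1],[[0,0,0],0,-1],[[0,0,0],0,-1],[[0,0,0],0,-1],[[0,0,0],0,-1]]' 70
```

```text
clock: 18.27
tool_pos: [0.5451, 0.0666, 0.1601]
eef_rot: [-180.0, 0.0, 51.8]
ft_force: [0.2, -0.5, -0.2]
gripper_width: 0.751
grasp_force: 0.0
clock: 19.02
tool_pos: [0.5453, 0.067, 0.1608]
eef_rot: [180.0, -0.0, 51.8]
ft_force: [-1.0, 0.0, 6.4]
gripper_width: 0.146
grasp_force: 69.0
```

```bash
python3 -m handwheel '[[[0,0,0],-0.05,-1],[[0,0,0],-0.05,-1],[[0,0,0],-0.05,-1],[[0,0,0],-0.05,-1],[[0,0,0],0,-1]]'; python3 -c "
from h import *
s=telemetry.sense();print(s['torque'],s['eef_rot'],s['q'][6])"
```

```text
clock: 19.43
tool_pos: [0.5453, 0.067, 0.1608]
eef_rot: [180.0, -0.1, 63.3]
ft_force: [-1.3, 2.5, 6.9]
gripper_width: 0.147
grasp_force: 88.0
[ 0.45176817  0.39426399 -2.19275439] [ 1.79987931e+02 -6.35940820e-02  6.33380900e+01] -19.24231437002711
```

```bash
python3 -m handwheel '[[[0,0,0],0.05,-1],[[0,0,0],0.05,-1],[[0,0,0],0.05,-1],[[0,0,0],0.05,-1],[[0,0,0],0.05,-1],[[0,0,0],0.05,-1],[[0,0,0],0.05,-1],[[0,0,0],0.05,-1],[[0,0,0],0,-1]]'; python3 -c "
from h import *
s=telemetry.sense();print(s['torque'],s['eef_rot'],s['q'][6])"
```

```text
clock: 20.18
tool_pos: [0.5455, 0.0669, 0.1608]
eef_rot: [180.0, -0.0, 40.2]
ft_force: [-0.1, -0.0, 7.3]
gripper_width: 0.147
grasp_force: 69.1
[-0.02410928  0.02766271 -0.09542776] [ 1.79954102e+02 -4.22412085e-02  4.01906450e+01] -35.826802625271746
```

Clockwise turns free (about -0.1 N m against -2.2 N m), so it's a reverse thread. I keep turning clockwise.

```bash
python3 -m handwheel '[[[0,0,0],0.06,-1],[[0,0,0],0.06,-1],[[0,0,0],0.06,-1],[[0,0,0],0.06,-1],[[0,0,0],0.06,-1],[[0,0,0],0.06,-1],[[0,0,0],0.06,-1],[[0,0,0],0.06,-1],[[0,0,0],0.06,-1],[[0,0,0],0.06,-1],[[0,0,0],0.06,-1],[[0,0,0],0.06,-1],[[0,0,0],0.04,-1],[[0,0,0],0,-1]]'; python3 -c "
from h import *
s=telemetry.sense();print(s['torque'],s['eef_rot'],s['q'][6])"
```

```text
clock: 21.35
tool_pos: [0.5455, 0.067, 0.1608]
eef_rot: [180.0, -0.1, -3.3]
ft_force: [-0.1, -0.7, 7.2]
gripper_width: 0.149
grasp_force: 69.1
[-5.83012161e-05  2.27609046e-02 -4.52209093e-02] [ 1.79997134e+02 -5.94935225e-02 -3.31848475e+00] -67.9442429381177
```

```bash
python3 -m handwheel '[[[0,0,0],0.03,-1],[[0,0,0],0.03,-1],[[0,0,0],0.03,-1],[[0,0,0],0,-1]]'; python3 -c "
from h import *
s=telemetry.sense();print(s['torque'],s['eef_rot'],s['q'][6])"
```

```text
clock: 21.68
tool_pos: [0.5454, 0.067, 0.1608]
eef_rot: [-180.0, -0.1, -8.4]
ft_force: [-0.6, 0.9, 6.5]
gripper_width: 0.149
grasp_force: 69.1
[-0.01724764  0.0562555  -0.05615607] [-1.79993752e+02 -5.50599114e-02 -8.42679567e+00] -71.831184680675
```

```bash
python3 -m handwheel '[[[0,0,-0.1],0,-1],[[0,0,-0.2],0,-1],[[0,0,-0.2],0,-1],[[0,0,0],0,-1]]'
```

```text
clock: 22.02
tool_pos: [0.5452, 0.067, 0.1657]
eef_rot: [-180.0, -0.0, -8.3]
ft_force: [0.5, 0.6, 0.5]
gripper_width: 0.149
grasp_force: 68.3
```

Free. Lifting 8.5 cm in all.

```bash
python3 -m handwheel '[[[0,0,-0.5],0,-1],[[0,0,-1],0,-1],[[0,0,-1],0,-1],[[0,0,-1],0,-1],[[0,0,-1],0,-1],[[0,0,-1],0,-1],[[0,0,-1],0,-1],[[0,0,-1],0,-1],[[0,0,-0.5],0,-1],[[0,0,0],0,-1],[[0,0,0],0,-1],[[0,0,0],0,-1]]'
python3 - <<'E'
from h import *
c,K,M=cam('scene');save('s2.png',cv2.resize(c[80:280,230:480],(750,600),interpolation=2))
E
```

```text
clock: 23.02
tool_pos: [0.545, 0.067, 0.2449]
eef_rot: [180.0, 0.0, -8.3]
ft_force: [0.4, -0.1, -0.2]
gripper_width: 0.146
grasp_force: 68.2
```

View pics/s2.png

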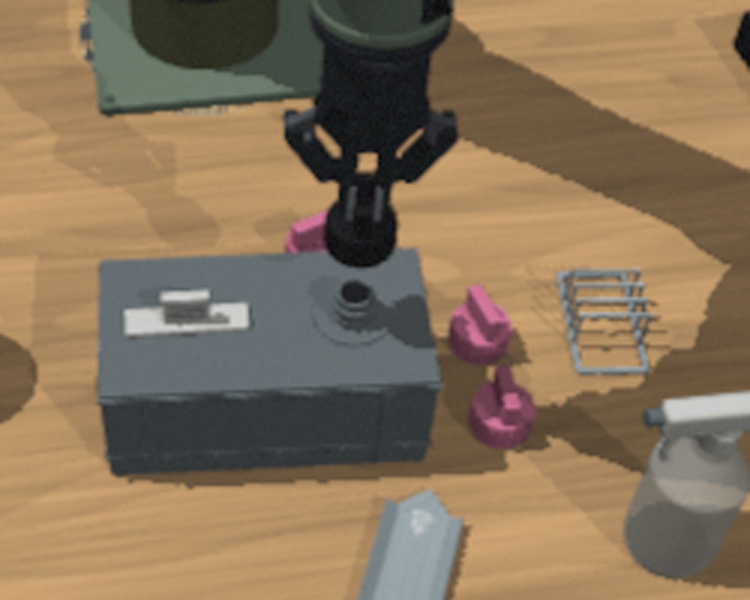

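The picture shows the cassette seated at (185,318), the bare neck at (355,295) and the cap held upright above it at (362,235).

```bash
python3 -c "
from station import job
print(job.close_job())"
```

```text
the job is handed in; nothing more can be done
None
```

The job is handed in at about 23 s: the cassette is seated in the slot and released, and the reverse-threaded cap was undone clockwise and is held upright about 8 cm above its neck.

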